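# Load a specimen in the clamp cell and float its cover over the tapped pillars

### The job

Load the red specimen mount in the steel clamp cell: seat the brass packing disc flat in the round recess between the four pillars, then lay the red mount on it, centred and face up, without dropping it. Then pick up the blue cover plate and finish still holding it level about a centimetre above the mount, its four corner holes lined up over the tapped holes in the pillars, so that I can start the screws; keep holding it, and never let it touch the mount or the cell. Leave the tray of screws and mounts, the red hex key set and the loupe where they are.

Things in the scene. Friction and masses are not known exactly. Their poses are not given: they have to be found in the camera images.
- cell: steel clamp cell fixed to the table: base plate 130 (its x) x 66 (its y) x 12 high, with a round recess 33 across and 3 deep in the middle of its top (floor 9 above the table) and four aluminium pillars, 15 across, centred 38 either way along its x and 14 either way along its y, tops 33 above the table, each with a tapped hole 8 across. Between the pillars 61 is free along x; along y the base is open to both sides. Origin: centre of the base's underside, on the table; z up.
- cell_seat (a point): centre of the recess floor of the cell, 9 above the table
- cell_tap0 (a point): mouth of the tapped hole in the pillar at cell x +38, y +14 mm, 33 above the table
- cell_tap1 (a point): mouth of the tapped hole in the pillar at cell x -38, y +14 mm, 33 above the table
- cell_tap2 (a point): mouth of the tapped hole in the pillar at cell x -38, y -14 mm, 33 above the table
- cell_tap3 (a point): mouth of the tapped hole in the pillar at cell x +38, y -14 mm, 33 above the table
- packing_disc: plain brass disc, 30 across, 12 thick, 55 to 85 g, lying flat; origin: centre of its underside, z up. It stands 9 proud of the base plate when seated, its top 21 above the table.
- red_mount: dark red resin mount (metallographic specimen), a disc 30 across, 14 thick, 24 g, lying face up; origin: centre of its underside, z up. On the seated packing disc its top is 35 above the table.
- cover: blue cover plate, 100 (its x) x 50 (its y) x 10 thick, 90 to 155 g, lying flat; four through holes 12 across, 38 either way along its x and 14 either way along its y, and a window 26 across in the middle. Either way round (half a turn) fits alike. Origin: centre of its underside, z up. It can be taken across its 50 mm width, at the middle of its long sides.
- cover_window (a point): centre of the underside of the cover plate (same as its origin)
- cover_hole0 (a point): lower mouth of the cover's hole at cover x +38, y +14 mm
- cover_hole1 (a point): lower mouth of the cover's hole at cover x -38, y +14 mm
- cover_hole2 (a point): lower mouth of the cover's hole at cover x -38, y -14 mm
- cover_hole3 (a point): lower mouth of the cover's hole at cover x +38, y -14 mm
- tray: bystander: shallow black tray 105 x 150 x 16 with four cap screws (34 tall) standing in it and two black mounts; origin under its centre
- hex_keys: bystander: red folding hex key set 30 x 88 x 16, long along its y, near the front edge of the table; origin under its centre
- loupe: bystander: black stand loupe 35 across, 37 tall; origin under its centre
There are look-alikes about, which are no part of the job. Several things have the shape of the packing_disc; the one meant has the colours described above.

How it is judged:
On the way, in this order (a step that is already met when the one before it is completed fails the run):
1. the brass disc lies flat in the recess of the cell, let go (horizontal distance between packing_disc and cell_seat below 0.003 m and z of packing_disc in the frame of cell below 0.0105 m and angle between packing_disc's own z axis and vertical below 0.06 rad and contact force between packing_disc and the fingers below 0.05 N), for 0.2 s.
2. the red mount lies flat and centred on the brass disc, let go (horizontal distance between packing_disc and cell_seat below 0.003 m and z of packing_disc in the frame of cell below 0.0105 m and angle between each of packing_disc, red_mount's own z axis and vertical below 0.06 rad and horizontal distance between red_mount and packing_disc below 0.004 m and z of red_mount in the frame of cell between 0.0195 and 0.0225 m and contact force between red_mount and the fingers below 0.05 N), for 0.2 s.
At the end, for the whole second after the job is handed in: Brass disc on the recess floor, within 3 mm of centre; red mount flat on it, centred within 4 mm; both let go. Fingers hold the blue cover still, level within 0.06 rad, 3 to 20 mm above the mount, each hole within 3.5 mm (from above) of a tapped hole, touching neither mount nor cell (all of step 2 and contact force between packing_disc and the fingers below 0.05 N and z of cover_window in the frame of cell between 0.038 and 0.055 m and angle between cover's own z axis and vertical below 0.06 rad and ((horizontal distance between cover_hole0 and cell_tap0 below 0.0035 m and horizontal distance between cover_hole1 and cell_tap1 below 0.0035 m and horizontal distance between cover_hole2 and cell_tap2 below 0.0035 m and horizontal distance between cover_hole3 and cell_tap3 below 0.0035 m) or (horizontal distance between cover_hole0 and cell_tap2 below 0.0035 m and horizontal distance between cover_hole1 and cell_tap3 below 0.0035 m and horizontal distance between cover_hole2 and cell_tap0 below 0.0035 m and horizontal distance between cover_hole3 and cell_tap1 below 0.0035 m)) and contact force between cover and the fingers above 1 N and contact force between cover and red_mount below 0.05 N and contact force between cover and cell below 0.05 N and linear speed of cover below 0.02 m/s); the arm keeps its last pose, push and grip.
It fails at once if the cover touches the red mount or the cell (contact force between cover and red_mount above 0.3 N or contact force between cover and cell above 0.3 N).
It fails at once if the red mount is dropped (falls more than about 2 cm) (linear speed of red_mount above 0.6 m/s and contact force between red_mount and the fingers below 0.05 N).
It fails at once if the tray is shifted by more than 15 mm (distance of tray from where it was at the start of the episode above 0.015 m).
It fails at once if the hex key set is shifted by more than 15 mm (distance of hex_keys from where it was at the start of the episode above 0.015 m).
It fails at once if the loupe is shifted by more than 15 mm (distance of loupe from where it was at the start of the episode above 0.015 m).
It also fails if it takes over 58 s, if anything falls off the work surface, if the arm or the gripper's body presses on something with over 40 N, if the wrist force passes 120 N, or if a joint passes its speed limit or range.

### The arm

A 6-joint arm with a two-finger parallel gripper is mounted at the origin on a cart in front of the work surface, level with it; the furniture and walls round the work are solid. World frame = base frame: x ahead of the robot, y to its left, z up, the work surface at z = 0. Lengths are in m, angles in rad, forces in N, time in s.
With the tool pointing down it reaches from about 0.275 to 0.875 m from the base axis. Payload 12.5 kg.
Tool frame: the origin (TCP) lies at the very end of the fingers, on their centre line; the grasp point (between the pads) lies 19 mm behind it; z points along the fingers, y is the line along which they close (so a half turn about z gives the same grasp; the last joint's range is limited). The gripper opens to 85 mm and grips with 20 to 120 N. Pads are 22 mm wide; open, the fingers measure 114 mm over their backs; the gripper's body (76 mm by 85 mm) begins 54 mm behind the grasp point. The pads swing forward as they close: fully open they stand 13 mm farther back than shut.
Start: joints at [1.229, 0.351, 1.652, -0, 1.139, -0.085], TCP at [0.14, 0.532, 0.231] pointing down, gripper open.
Joint ranges: [-2.75, 2.75], [-0.79, 2.1], [0.01, 2.65], [-1.57, 4.71], [0.07, 3.14], [-2.87, 2.87]. Speed limits (rad/s): [2.22, 2.22, 2.79, 3.14, 3.14, 3.14].

### API

Orientations are given as a rotation vector (axis times angle).
In Python, from plant import sensors, vision, ticket gives the robot as it stands. The module is installed in compiled form; this text tells all that it offers.
- The arm moves only by the tool send_rows, never from a script. Its argument "rows" is a list of rows, each a list of 7 numbers: the shift along the world's x, y, z as a fraction of full scale, then the turn, a rotation vector about the world's x, y, z as a fraction of full scale, then the finger opening in mm, from 0 to 85.4. A call has 1 to 20 rows; each row is the pose to reach, as a shift and turn from the pose commanded when the call began, turning the shorter way round; what a row does not reach only later rows make up. Full scale, the value 1, is 150 mm for a shift and pi rad for a turn. A row lasts 1/12 s, in which the tool goes at most 41.7 mm and 7.16 degrees, less where a joint would pass 70% of its speed; a pose out of reach is approached as far as the arm can. A call with a number of a shift or a turn outside -1 to 1 is refused whole. A call with a gripper value outside its range is refused whole. The fingers move at their own pace and stop on an object; the grip force is fixed at half the most. Time passes only in rows, so rows that repeat a pose let the fingers close. It gives the time, the measured TCP pose, the force, the opening and the grip force at its end, in the units of the state.
- sensors.get_state(): the state, without advancing time (a new reading comes with each control period).
- vision.read_camera(name): name is "scene" or "top" or "wrist"; returns the picture (480x640x3 uint8, red, green, blue); there is no depth.
- vision.get_calibration(name): a dict with "fx", "fy", "cx", "cy" (pixels), "extrinsics" (4x4, takes a point from camera to world coordinates); the wrist camera has in their place "hand_eye" (4x4, takes a point from camera to tool coordinates, whose origin is the TCP and whose axes are the flange's). Camera axes: x right, y up, looking along -z (the intrinsics and any distortion apply to the point x, -y, -z); pixel columns grow to the right and rows downward; lengths in m; the calibration is good to about 2 mm. The wrist camera is an equidistant fisheye: a pixel r from the principal point sees the ray r / f radians off the axis. A picture is of the moment at which its call begins: read the wrist's pose just before it. get_calibration takes no time and is no camera call.
- ticket.job_done(): hands the job in; it is judged then, once.
The state is a dict: "time_s": time; "joints": joint angles; "qd": joint speeds; "effort": joint torques, N m; "ee_pos": TCP position; "tool_rot": TCP orientation; "ft_force": force on the tool from outside, world axes, zero at the start; "moment": the same for the moment, N m; "gripper_width": finger opening in m; "grasp_force": force on a finger pad.
Only numpy, scipy, OpenCV 4.12 (cv2) and the standard library are available. Lean on these libraries where they do the work, as an engineer would, in place of code of your own. Each camera call takes 0.05 s, during which the arm holds its last target. There are 200 camera calls.

## Working session

There is one attempt and no reset: what is moved stays moved. The work goes in short steps, Python scripts to look and compute and a tool call to move; the robot and the scene stay as the last step left them, time stands still between calls to the robot, and variables do not carry over. Pictures are saved under pics/ and viewed, at most 14 in all, crops included, and the job is handed in when it is done.

Besides the shell and the picture viewer there is one more tool, called after "Request:" in YAML: its name, and indented under it one key for each argument. send_rows: Moves the arm, as the interface text tells. Shift numbers are shares of 150 mm and turn numbers shares of pi rad, none past 1 either way. Its arguments: {"type":"object","properties":{"rows":{"type":"array"}},"required":["rows"]}

```bash
mkdir -p pics; cat > h.py <<'E'
import numpy as np, cv2
from scipy.spatial.transform import Rotation as R
from plant import sensors, vision, ticket
def cam(name):
    s=sensors.get_state(); im=vision.read_camera(name); c=vision.get_calibration(name)
    if 'extrinsics' in c: T=np.array(c['extrinsics'])
    else:
        W=np.eye(4); W[:3,:3]=R.from_rotvec(s['tool_rot']).as_matrix(); W[:3,3]=s['ee_pos']; T=W@np.array(c['hand_eye'])
    return im,c,T,name=='wrist'
def ray(C,uv,z):
    im,c,T,fish=C
    x=(uv[0]-c['cx'])/c['fx']; y=(uv[1]-c['cy'])/c['fy']
    if fish:
        th=np.hypot(x,y); k=np.sin(th)/max(th,1e-9); d=np.array([x*k,-y*k,-np.cos(th)])
    else: d=np.array([x,-y,-1.])
    d=T[:3,:3]@d; o=T[:3,3]
    return o+d*(z-o[2])/d[2]
def px(C,P):
    im,c,T,fish=C
    q=T[:3,:3].T@(np.array(P)-T[:3,3]); x,y,z=q[0],-q[1],-q[2]
    if fish:
        r=np.hypot(x,y); th=np.arctan2(r,z); x,y=x/r*th,y/r*th
    else: x,y=x/z,y/z
    return np.array([c['cx']+c['fx']*x,c['cy']+c['fy']*y])
def save(im,f): cv2.imwrite('pics/'+f,im[:,:,::-1])
E
python3 - <<'E'
from h import *
for n in ['scene','top','wrist']:
    C=cam(n); save(C[0],n+'0.png'); np.save(n+'0.npy',C[0]); print(n,{k:(np.round(v,4).tolist()) for k,v in C[1].items()})
s=sensors.get_state(); print(s['ee_pos'],s['tool_rot'],s['time_s'],s['ft_force'])
E
```

```text
scene {'fx': 500.1305, 'fy': 500.1305, 'cx': 325.4084, 'cy': 244.0982, 'extrinsics': [[0.9093, 0.2329, -0.3448, 0.1881], [-0.4156, 0.5482, -0.7258, -0.6024], [0.02, 0.8033, 0.5953, 0.6322], [0.0, 0.0, 0.0, 1.0]]}
top {'fx': 474.1607, 'fy': 474.1607, 'cx': 322.6127, 'cy': 245.1848, 'extrinsics': [[-0.0408, 0.9736, -0.2246, 0.2572], [-0.9992, -0.0387, 0.0137, 0.0968], [0.0046, 0.2249, 0.9744, 1.1861], [0.0, 0.0, 0.0, 1.0]]}
wrist {'fx': 371.6483, 'fy': 371.6483, 'cx': 314.0866, 'cy': 240.5868, 'hand_eye': [[-0.0006, 0.9526, 0.3043, 0.0776], [1.0, 0.0005, 0.0003, 0.0002], [0.0001, 0.3043, -0.9526, -0.1429], [0.0, 0.0, 0.0, 1.0]]}
[0.13957822 0.53175512 0.2309104 ] [-4.02203522e-01 -3.11556771e+00  1.24436677e-03] 0.15 [ 0.10449592  0.20280786 -0.32110237]
```

View pics/top0.png

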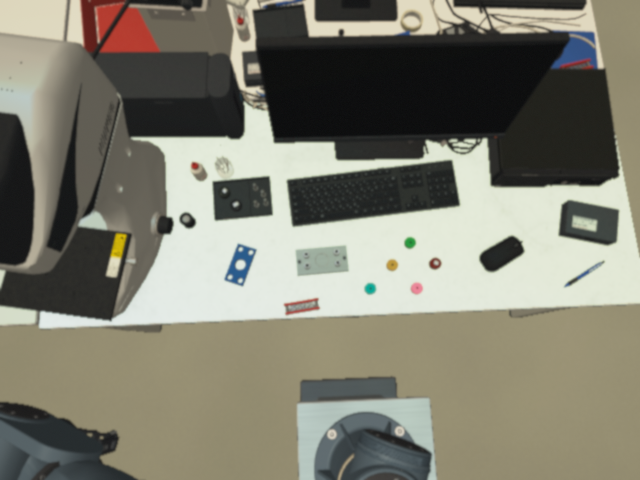

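View pics/scene0.png

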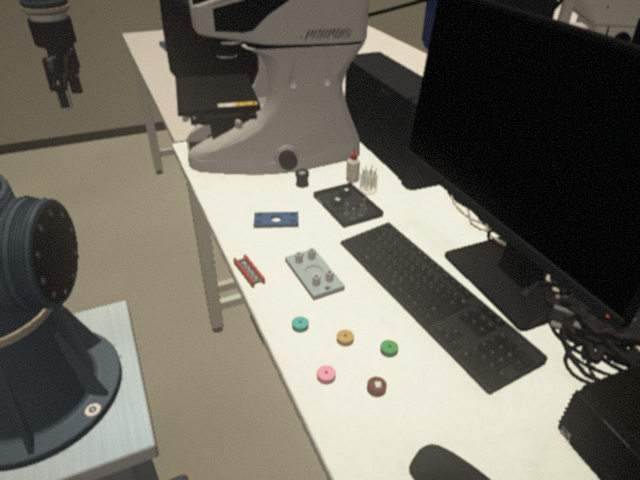

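The top view shows these discs:
- brass (392,265)
- red mount (435,264)
- green (410,242)
- teal (370,288)
- pink (417,288)

It also shows the cell at (322,261), the blue cover (240,265), the hex keys (302,306), the tray (242,198) and the loupe (188,219). In the scene view brass is at (345,338) and the red mount at (377,386). Only brass could be confused with teal, green and pink, and its colour is distinct. The two black mounts in the tray could be mistaken for the red mount.

```bash
cat > m.py <<'E'
from h import *
def blob(im,seed,tol=28,rad=45):
    """component of colour like the seed's (Lab), centroid of its hull"""
    lab=cv2.cvtColor(im,cv2.COLOR_RGB2LAB).astype(int)
    u,v=seed; ref=np.median(lab[v-2:v+3,u-2:u+3].reshape(-1,3),0)
    m=(np.linalg.norm((lab-ref)*[.5,1,1],axis=2)<tol).astype(np.uint8)
    k=np.zeros_like(m); cv2.circle(k,seed,rad,1,-1); m&=k
    n,l,st,ce=cv2.connectedComponentsWithStats(m); i=l[v,u] or 1+np.argmax(st[1:,4])
    c=max(cv2.findContours((l==i).astype(np.uint8),0,1)[0],key=cv2.contourArea)
    h=cv2.convexHull(c); M=cv2.moments(h)
    return np.array([M['m10']/M['m00'],M['m01']/M['m00']]),M['m00'],c
E
python3 - <<'E'
from m import *
Cs={}
for n in['top','scene']:
    c=vision.get_calibration(n); Cs[n]=(np.load(n+'0.npy'),c,np.array(c['extrinsics']),False)
S={'brass':((392,265),(345,338),.008),'red':((435,266),(377,389),.009),'cover':((232,275),(262,219),.006)}
for k,(a,b,z) in S.items():
    for n,sd in(('top',a),('scene',b)):
        p,A,ct=blob(Cs[n][0],sd,16); w=ray(Cs[n],p,z); r=cv2.minAreaRect(ct)
        W=np.array([ray(Cs[n],q,z)[:2] for q in cv2.boxPoints(r)]); 
        print(k,n,p.round(1),A,w.round(4),'sides',np.linalg.norm(np.diff(W,axis=0),axis=1).round(3)[:2], (W[1]-W[0]).round(3))
for k,p,z in [('cell',(322,261),.012),('hex',(302,306),.01),('loupe',(188,219),.02),('tray',(242,198),.01),('monbase',(380,157),.01)]: print(k,ray(Cs['top'],p,z).round(3))
a=cv2.resize(Cs['top'][0][215:315,220:450],None,fx=3.4,fy=3.4,interpolation=2); save(a,'crop1.png')
E
```

```text
brass top [391.7 264.5] 65.0 [ 0.4716 -0.0922  0.008 ] sides [0.023 0.023] [-0.001 -0.023]
brass scene [344.9 335.6] 146.5 [ 0.4722 -0.0896  0.008 ] sides [0.027 0.025] [ 0.025 -0.011]
red top [434.7 263.3] 77.0 [ 0.4704 -0.2009  0.009 ] sides [0.026 0.025] [ 0.017 -0.019]
red scene [376.4 386.4] 267.5 [ 0.4695 -0.2025  0.009 ] sides [0.026 0.035] [ 0.024 -0.011]
cover top [239.8 264.6] 682.5 [0.4873 0.2915 0.006 ] sides [0.097 0.048] [ 0.091 -0.034]
cover scene [275.8 219.2] 564.5 [0.4872 0.29   0.006 ] sides [0.099 0.055] [ 0.093 -0.034]
cell [0.487 0.084 0.012]
hex [0.376 0.137 0.01 ]
loupe [0.608 0.421 0.02 ]
tray [0.663 0.285 0.01 ]
monbase [ 0.763 -0.082  0.01 ]
```

View pics/crop1.png

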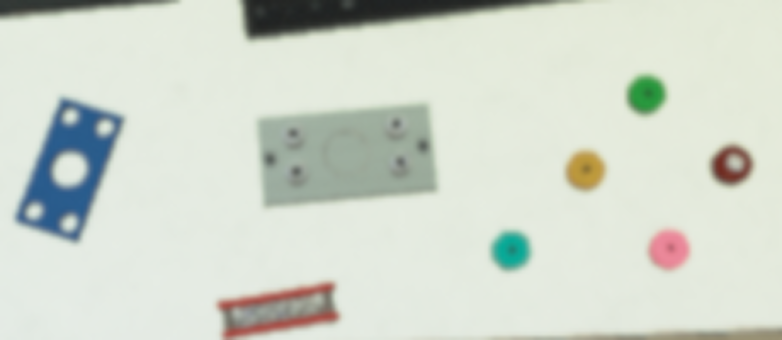

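The crop confirms the choice: brass disc at crop (585,170) with a dark dot, and red mount at (731,165) with a light face spot. Both views agree within 2 mm. I'll now move above the space between the cell and the brass disc.

Request:
send_rows:
  rows:
    - [0.56,-0.93,-0.05,0,0,-0.096,85]
    - [0.56,-0.93,-0.05,0,0,-0.096,85]
    - [0.56,-0.93,-0.05,0,0,-0.096,85]
    - [0.56,-0.93,-0.05,0,0,-0.096,85]
    - [0.56,-0.93,-0.05,0,0,-0.096,85]

```text
time_s: 0.57
ee_pos: [0.2254, 0.3881, 0.2233]
tool_rot: [0.871, 3.018, -0.004]
ft_force: [0.2, 0.7, -0.5]
gripper_width: 0.085
grasp_force: 0.0
```

Request:
send_rows:
  rows:
    - [0.56,-0.93,-0.05,0,0,-0.096,85]
    - [0.56,-0.93,-0.05,0,0,-0.096,85]
    - [0.56,-0.93,-0.05,0,0,-0.096,85]
    - [0.56,-0.93,-0.05,0,0,-0.096,85]
    - [0.56,-0.93,-0.05,0,0,-0.096,85]

```text
time_s: 0.98
ee_pos: [0.3098, 0.2489, 0.216]
tool_rot: [1.316, 2.852, -0.002]
ft_force: [0.2, 0.0, -0.5]
gripper_width: 0.0849
grasp_force: 0.0
```

Request:
send_rows:
  rows:
    - [0.56,-0.93,-0.05,0,0,-0.096,85]
    - [0.56,-0.93,-0.05,0,0,-0.096,85]
    - [0.56,-0.93,-0.05,0,0,-0.096,85]
    - [0.56,-0.93,-0.05,0,0,-0.096,85]
    - [0.56,-0.93,-0.05,0,0,-0.096,85]

```text
time_s: 1.4
ee_pos: [0.3942, 0.1095, 0.2087]
tool_rot: [1.729, 2.622, -0.0]
ft_force: [-0.7, 0.5, 0.1]
gripper_width: 0.085
grasp_force: 0.0
```

Request:
send_rows:
  rows:
    - [0.56,-0.93,-0.05,0,0,-0.096,60]
    - [0.56,-0.93,-0.05,0,0,-0.096,60]
    - [0.56,-0.93,-0.05,0,0,-0.096,60]
    - [0.56,-0.93,-0.05,0,0,-0.096,60]
    - [0.56,-0.93,-0.05,0,0,-0.096,60]
    - [0.56,-0.93,-0.05,0,0,-0.096,60]
    - [0.56,-0.93,-0.05,0,0,-0.096,60]

```text
time_s: 1.98
ee_pos: [0.4752, -0.0253, 0.201]
tool_rot: [-2.098, -2.337, 0.001]
ft_force: [-0.3, 0.7, 0.4]
gripper_width: 0.0601
grasp_force: 0.0
```

```bash
python3 - <<'E'
from h import *
s=sensors.get_state(); print(s['time_s'],s['ee_pos'].round(4),s['tool_rot'].round(4),R.from_rotvec(s['tool_rot']).as_matrix().round(3).tolist(),s['joints'],s['gripper_width'])
C=cam('wrist'); save(C[0],'w1.png'); np.save('w1.npy',C[0]); np.save('w1T.npy',C[2])
for n,P in {'brass':(.472,-.091,.012),'red':(.47,-.2015,.014),'cell':(.487,.084,.012)}.items(): print(n,px(C,P))
E
```

```text
1.9833 [ 0.4752 -0.0253  0.201 ] [-2.0979e+00 -2.3371e+00  6.0000e-04] [[-0.108, 0.994, -0.001], [0.994, 0.108, 0.0], [0.001, -0.001, -1.0]] [-1.51218977e-01  2.54397834e-01  1.86897798e+00  3.00295597e-04
  1.01927566e+00 -2.59157301e-01] 0.06011953775371488
brass [303.36983121 276.93425857]
red [292.00909604 368.54481128]
cell [340.65658034  93.1252979 ]
```

View pics/w1.png

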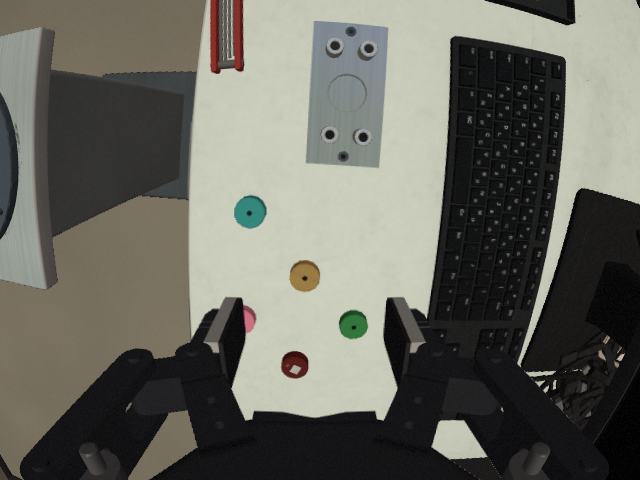

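The wrist view shows the cell's tapped holes near (335,45), (369,48), (330,134) and (363,137). The recess is at (347,93), brass at (305,276) and the red mount at (295,365).

```bash
cat >> m.py <<'E'
def hole(C,seed,z,win=7):
    """dark centre of a tapped hole near seed"""
    g=cv2.cvtColor(C[0],cv2.COLOR_RGB2GRAY).astype(float); u,v=np.round(seed).astype(int)
    ys,xs=np.mgrid[v-win:v+win+1,u-win:u+win+1]; w=np.clip(80-g[v-win:v+win+1,u-win:u+win+1],0,None)
    p=np.array([(xs*w).sum(),(ys*w).sum()])/w.sum(); return p,ray(C,p,z)[:2]
def cellpose(C,seeds,z=.033):
    """seeds in order (+-,++,--,-+)... any order round; centre and yaw of long axis"""
    H=np.array([hole(C,s,z)[1] for s in seeds]); c=H.mean(0)
    d=(H[2]+H[3]-H[0]-H[1])/2; e=(H[1]+H[3]-H[0]-H[2])/2
    return c,np.arctan2(d[1],d[0]),np.arctan2(e[1],e[0]),np.linalg.norm(d),np.linalg.norm(e)
E
python3 - <<'E'
from m import *
c=vision.get_calibration('wrist'); C=(np.load('w1.npy'),c,np.load('w1T.npy'),True)
print(cellpose(C,[(335,46),(369,48),(330,134),(363,137)]))
p=(347,93); print('recess',ray(C,p,.012))
for n,s,z in(('brass',(298,270),.006),('red',(287,357),.007)):
    p,A,ct=blob(C[0],s,25,24); (q,r)=cv2.minEnclosingCircle(ct); print(n,p,A,q,r,ray(C,p,z),ray(C,q,z), 2*r/371.6*.34)
E
```

```text
(array([0.4923281 , 0.08494774]), np.float64(-1.5192795791013962), np.float64(0.05287361659976124), np.float64(0.07559158454371367), np.float64(0.027865235862537516))
recess [0.49251502 0.08482531 0.012     ]
brass [304.25995108 275.34667556] 749.5 (304.04840087890625, 275.17742919921875) 15.995091438293457 [ 0.47279415 -0.09179152  0.006     ] [ 0.47256887 -0.09163346  0.006     ] 0.029269812104519784
red [294.52656104 364.16744331] 536.5 (294.6363525390625, 364.5) 13.615623474121094 [ 0.47236016 -0.20031049  0.007     ] [ 0.47251964 -0.20076442  0.007     ] 0.024915565022611257
```

Request:
send_rows:
  rows:
    - [-0.017,-0.44,-0.6,0,0,-0.0175,60]
    - [-0.017,-0.44,-0.95,0,0,-0.0175,60]
    - [-0.017,-0.44,-0.95,0,0,-0.0175,60]
    - [-0.017,-0.44,-0.95,0,0,-0.0175,60]
    - [-0.017,-0.44,-0.95,0,0,-0.0175,60]
    - [-0.017,-0.44,-0.95,0,0,-0.0175,60]
    - [-0.017,-0.44,-0.95,0,0,-0.0175,60]

```text
time_s: 2.62
ee_pos: [0.4739, -0.0911, 0.0604]
tool_rot: [2.16, 2.279, 0.001]
ft_force: [0.7, 0.6, 0.0]
gripper_width: 0.0599
grasp_force: 0.0
```

```bash
python3 - <<'E'
from m import *
s=sensors.get_state(); print(s['ee_pos'].round(4),s['tool_rot'])
C=cam('wrist'); save(C[0],'w2.png')
u,v=px(C,(.4727,-.0916,.012)).astype(int); print(u,v)
p,A,ct=blob(C[0],(u-12,v),25,40); q,r=cv2.minEnclosingCircle(ct); print(p,A,q,r,ray(C,p,.006),ray(C,q,.006))
E
```

```text
[ 0.4739 -0.0911  0.0604] [2.15992304e+00 2.27929544e+00 1.37909978e-03]
311 270
[311.70095197 266.77453296] 2328.5 (311.8564453125, 266.6524658203125) 27.937477111816406 [ 0.47296646 -0.09193953  0.006     ] [ 0.47305129 -0.09185984  0.006     ]
```

View pics/w2.png

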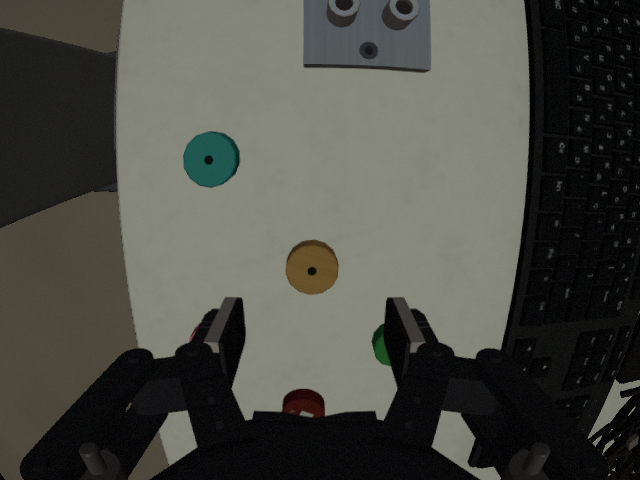

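The brass disc's centre dot is at (312,271), midway between the fingers. I'll descend and close on it.

Request:
send_rows:
  rows:
    - [-0.007,-0.005,-0.25,0,0,0,60]
    - [-0.007,-0.005,-0.373,0,0,0,60]
    - [-0.007,-0.005,-0.373,0,0,0,60]
    - [-0.007,-0.005,-0.373,0,0,0,28]
    - [-0.007,-0.005,-0.373,0,0,0,26]
    - [-0.007,-0.005,-0.373,0,0,0,26]
    - [-0.007,-0.005,-0.373,0,0,0,26]
    - [-0.007,-0.005,-0.373,0,0,0,26]
    - [-0.007,-0.005,-0.373,0,0,0,26]
    - [-0.007,-0.005,-0.373,0,0,0,26]
    - [-0.007,-0.005,-0.373,0,0,0,26]

```text
time_s: 3.58
ee_pos: [0.4733, -0.0929, 0.005]
tool_rot: [2.16, 2.277, 0.003]
ft_force: [-1.4, 3.3, 9.1]
gripper_width: 0.0269
grasp_force: 37.9
```

```bash
python3 - <<'E'
from h import *
s=sensors.get_state(); print(s['time_s'],s['ee_pos'].round(4),s['gripper_width'],s['grasp_force'],s['ft_force'])
E
```

```text
3.5833 [ 0.4733 -0.0929  0.005 ] 0.02692036459517332 37.93281555175781 [-1.42884288  3.26969243  9.07648091]
```

Request:
send_rows:
  rows:
    - [0,0,0.03,0,0,0,26]
    - [0,0,0.15,0,0,0,26]
    - [0,0,0.3,0,0,0,26]
    - [0,0,0.4,0,0,0,26]
    - [0,0,0.4,0,0,0,26]

```text
time_s: 4.0
ee_pos: [0.4739, -0.0932, 0.0665]
tool_rot: [2.159, 2.275, 0.004]
ft_force: [0.0, -0.5, -0.9]
gripper_width: 0.0265
grasp_force: 37.4
```

```bash
python3 - <<'E'
from m import *
s=sensors.get_state(); print(s['time_s'],s['ee_pos'].round(4),s['gripper_width'],s['grasp_force'],s['ft_force'])
C=cam('wrist'); np.save('w3.npy',C[0]); np.save('w3T.npy',C[2]); a=cv2.resize(C[0][200:440,180:460],None,fx=2,fy=2); save(a,'w3.png')
S=cam('scene'); u,v=px(S,s['ee_pos']).astype(int); print(u,v); b=cv2.resize(S[0][v-60:v+40,u-70:u+70],None,fx=4,fy=4); save(np.hstack([a[:400,:],b[:400]])[:, :], 'w3b.png')
b=cv2.resize(b,(400,286)); a=cv2.resize(a,(400,343)); save(np.vstack([a,b])[:600],'w3c.png')
E
```

```text
4.0 [ 0.4739 -0.0932  0.0665] 0.026541858231452966 37.371439933776855 [ 0.04210242 -0.46693066 -0.86428045]
348 311
```

View pics/w3c.png

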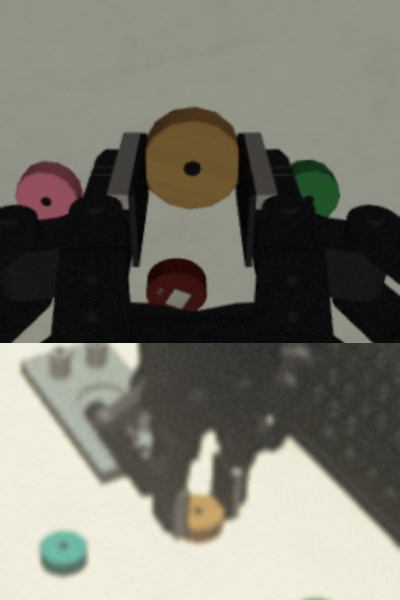

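The brass disc is held level at the pad ends, with its dot at about wrist pixel (314,318). I'll carry it above the cell.

Request:
send_rows:
  rows:
    - [0.02,0.2,0.15,0,0,0,26]
    - [0.12,0.8,0.2,0,0,0,26]
    - [0.12,1,0.2,0,0,0,26]
    - [0.12,1,0.2,0,0,0,26]
    - [0.12,1,0.2,0,0,0,26]

```text
time_s: 4.52
ee_pos: [0.49, 0.0622, 0.0926]
tool_rot: [-2.157, -2.283, -0.001]
ft_force: [0.6, 0.4, -0.4]
gripper_width: 0.0272
grasp_force: 37.4
```

Request:
send_rows:
  rows:
    - [0,0.18,0,0,0,0,26]
    - [0,0.18,0,0,0,0,26]
    - [0,0.18,0,0,0,0,26]
    - [0,0.18,0,0,0,0,26]
    - [0,0.18,0,0,0,0,26]

```text
time_s: 4.93
ee_pos: [0.4899, 0.0834, 0.0925]
tool_rot: [-2.163, -2.278, 0.001]
ft_force: [-0.4, 0.1, -0.7]
gripper_width: 0.0267
grasp_force: 37.4
```

```bash
cat >> m.py <<'E'
def cdelta(C,cx=(.4923,.0849),yaw=-1.5193,win=9):
    """cell centre, yaw: far pair always, near pair if dark blob compact"""
    c,s=np.cos(yaw),np.sin(yaw); out=[]
    for x,y in((38,14),(-38,14),(-38,-14),(38,-14)):
        P=np.array([cx[0]+(c*x-s*y)/1e3,cx[1]+(s*x+c*y)/1e3,.033]); u=px(C,P)
        try: p,w=hole(C,u,.033,win); out.append((x,y,u.round(1),p.round(1),((w-P[:2])*1e3).round(2)))
        except Exception as e: out.append((x,y,u.round(1),'-'))
    return out
E
python3 - <<'E'
from m import *
s=sensors.get_state(); print(s['time_s'],s['ee_pos'].round(4),s['tool_rot'].round(4),s['gripper_width'],s['ft_force'])
C=cam('wrist'); np.save('w4.npy',C[0]); np.save('w4T.npy',C[2]); save(C[0],'w4.png')
for o in cdelta(C): print(*o)
u,v=314,318
p,A,ct=blob(C[0],(u-14,v+5),25,45); q,r=cv2.minEnclosingCircle(ct); print('disc',p,A,q,r)
e=s['ee_pos']
print('by hull',(ray(C,p,e[2]+.001)-e)*1e3,'by dot',(ray(C,(314.4,317.6),e[2]+.007)-e)*1e3)
print('rec',px(C,(.4923,.0849,.012)))
E
```

```text
4.9333 [0.4899 0.0834 0.0925] [-2.1628e+00 -2.2780e+00  9.0000e-04] 0.02668483451113151 [-0.42247179  0.09947342 -0.70699677]
38 14 [340.2 317. ] [348.  317.3] [ 4.92 -0.03]
-38 14 [343.4 195.8] [343.3 194.6] [-0.05  0.64]
-38 -14 [292.8 195.7] [293.2 194.5] [0.18 0.68]
38 -14 [295.2 317.1] [nan nan] [nan nan]
disc [312.83093088 315.0626221 ] 3156.5 (313.69659423828125, 314.9018859863281) 33.927005767822266
by hull [-0.21823871 -1.32022121  1.        ] by dot [0.3494794  0.84268832 7.        ]
rec [317.60356637 248.42640558]m.py:16: RuntimeWarning: invalid value encountered in divide
  p=np.array([(xs*w).sum(),(ys*w).sum()])/w.sum(); return p,ray(C,p,z)[:2]
```

View pics/w4.png

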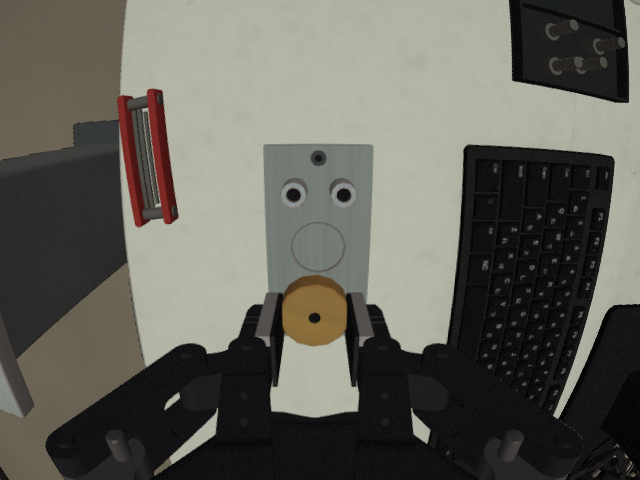

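The disc dot is at (314.5,318), the recess outline is centred near (318,247), and the far tapped holes are at (293,194.5) and (343,194.6). I'll lower the disc to just above the recess.

Request:
send_rows:
  rows:
    - [0.017,0.009,-0.2,0,0,0,26]
    - [0.017,0.009,-0.35,0,0,0,26]
    - [0.017,0.009,-0.457,0,0,0,26]
    - [0.017,0.009,-0.457,0,0,0,26]
    - [0.017,0.009,-0.457,0,0,0,26]
    - [0.017,0.009,-0.457,0,0,0,26]

```text
time_s: 5.48
ee_pos: [0.4932, 0.0852, 0.0252]
tool_rot: [2.162, 2.278, 0.001]
ft_force: [-0.1, -0.0, -0.1]
gripper_width: 0.0269
grasp_force: 37.4
```

```bash
python3 - <<'E' 2>/dev/null
from m import *
s=sensors.get_state(); e=s['ee_pos']; print(s['time_s'],e.round(4),s['tool_rot'].round(4),s['gripper_width'],s['ft_force'])
C=cam('wrist'); np.save('w5.npy',C[0]); np.save('w5T.npy',C[2]); save(C[0],'w5.png')
for o in cdelta(C,(.4924,.0856)): print(*o)
print('predicted disc top centre if on target',px(C,(.4924,.0856,e[2]+.007)))
im=C[0]; g=im[:,:,0].astype(int)-im[:,:,2]
m=(g>30).astype(np.uint8); m[:240]=0; c=max(cv2.findContours(m,0,1)[0],key=cv2.contourArea); x=cv2.boundingRect(c); print('brass box',x)
d=cv2.cvtColor(im,7)[305:330,300:330]; i=np.unravel_index(d.argmin(),d.shape); print('dot',i[1]+300,i[0]+305,d.min())
E
```

```text
5.4833 [0.4932 0.0852 0.0252] [2.1623e+00 2.2781e+00 1.2000e-03] 0.026898752261693283 [-0.09442104 -0.04135125 -0.14165343]
38 14 [341.9 388.5] [342. 387.] [-0.05  0.91]
-38 14 [348.3 231.6] [347.9 231.4] [-0.16  0.06]
-38 -14 [274.6 231.6] [274.9 231.4] [0.14 0.1 ]
38 -14 [281.9 388.4] [280.7 386.1] [-0.56  1.42]
predicted disc top centre if on target [311.6486527  318.44661792]
brass box (282, 275, 65, 71)
dot 313 321 7
```

```bash
python3 - <<'E'
from m import *
c=vision.get_calibration('wrist')
for n in '345':
    im=np.load(f'w{n}.npy'); T=np.load(f'w{n}T.npy'); C=(im,c,T,True)
    p,_=hole((im,c,T,True),(314,319),.03,7)
    g=im[:,:,0].astype(int)-im[:,:,2]; L=cv2.cvtColor(im,7)
    row=[ (v,int(im[v,320,0]),int(g[v,320])) for v in range(272,290,2)]
    print(n,p.round(2),'L col',[int(x) for x in im[272:356:3,322,0]],'row',[int(x) for x in im[316,276:356:3,0]])
a=np.load('w5.npy')[180:420,200:430]; save(cv2.resize(a,None,fx=2.5,fy=2.5,interpolation=2),'w5c.png')
E
```

```text
3 [314.13 317.49] L col [145, 137, 74, 73, 74, 108, 106, 107, 107, 106, 109, 108, 109, 108, 106, 106, 106, 110, 110, 111, 111, 111, 109, 110, 107, 145, 144, 145] row [5, 11, 73, 111, 112, 111, 112, 111, 110, 109, 107, 31, 15, 11, 10, 102, 106, 105, 106, 106, 106, 107, 109, 110, 1, 8, 13]
4 [314.15 317.48] L col [112, 114, 93, 91, 92, 134, 133, 134, 134, 135, 136, 135, 135, 134, 132, 133, 132, 138, 139, 138, 138, 137, 135, 137, 133, 182, 180, 179] row [16, 6, 93, 139, 139, 139, 139, 136, 137, 136, 134, 43, 23, 18, 24, 128, 133, 131, 131, 133, 133, 135, 136, 136, 11, 18, 18]
5 [314.12 317.49] L col [97, 96, 82, 79, 78, 117, 115, 117, 117, 117, 116, 117, 117, 115, 113, 115, 115, 119, 119, 119, 120, 120, 118, 118, 105, 97, 99, 97] row [3, 9, 80, 119, 118, 119, 119, 119, 117, 117, 116, 33, 14, 15, 10, 109, 115, 114, 113, 114, 113, 115, 116, 119, 12, 10, 12]
```

View pics/w5c.png

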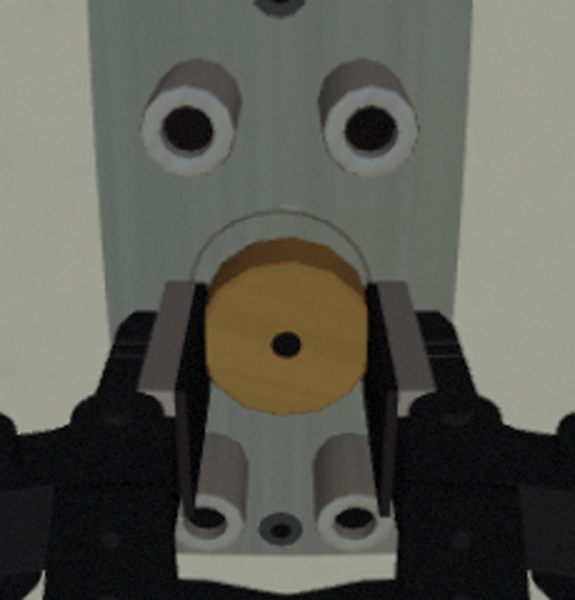

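```bash
python3 - <<'E'
from m import *
c=vision.get_calibration('wrist'); C=(np.load('w5.npy'),c,np.load('w5T.npy'),True); e2=.0252
print('recess centre y',ray(C,(312.4,264.2),.012)[1]-.0165,'disc centre y by bottom edge',ray(C,(314,275),e2-.005)[1]-.015,'dot',ray(C,(314.13,317.49),e2+.007),'front top edge',ray(C,(314,345.5),e2+.007)[1]+.015)
print('screw holes mid',ray(C,(311.6,182),.012),ray(C,(312.4,392),.012))
E
```

```text
recess centre y 0.08563115035189942 disc centre y by bottom edge 0.08536397539702265 dot [0.49341083 0.08612643 0.0322    ] front top edge 0.08697965221392387
screw holes mid [0.48962654 0.13924328 0.012     ] [0.49554249 0.02733357 0.012     ]
```

Request:
send_rows:
  rows:
    - [-0.006,-0.001,0,0,0,0,26]
    - [-0.006,-0.001,-0.03,0,0,0,26]
    - [-0.006,-0.001,-0.05,0,0,0,26]
    - [-0.006,-0.001,-0.06,0,0,0,26]
    - [-0.006,-0.001,-0.07,0,0,0,26]
    - [-0.006,-0.001,-0.07,0,0,0,26]
    - [-0.006,-0.001,-0.07,0,0,0,26]

```text
time_s: 6.12
ee_pos: [0.4916, 0.0854, 0.014]
tool_rot: [-2.162, -2.279, 0.0]
ft_force: [-1.7, -0.7, 6.3]
gripper_width: 0.0265
grasp_force: 38.0
```

```bash
python3 - <<'E'
from m import *
s=sensors.get_state(); e=s['ee_pos']; print(s['time_s'],e.round(4),s['gripper_width'],s['ft_force'].round(1),s['moment'].round(2))
C=cam('wrist'); p,_=hole(C,(314,318),.03,7); print(p)
E
```

```text
6.1167 [0.4916 0.0854 0.014 ] 0.026548733659136074 [-1.7 -0.7  6.3] [-0.05  0.4  -0.02]
[313.97726524 317.54744646]
```

The disc has bottomed at TCP z 14 mm, which is 9 + 5, and did not slip in the hand. I'll release it, lift and verify.

Request:
send_rows:
  rows:
    - [0,0,0.005,0,0,0,50]
    - [0,0,0.005,0,0,0,50]
    - [0,0,0.005,0,0,0,50]
    - [0,0,0.1,0,0,0,50]
    - [0,0,0.35,0,0,0,55]
    - [0,0,0.5,0,0,0,60]
    - [0,-0.3,0.6,0,0,0,60]
    - [0,-0.3,0.6,0,0,0,60]
    - [0,-0.3,0.6,0,0,0,60]

```text
time_s: 6.92
ee_pos: [0.4922, 0.039, 0.1046]
tool_rot: [2.164, 2.276, 0.002]
ft_force: [-0.3, -0.8, -0.6]
gripper_width: 0.0598
grasp_force: 0.0
```

```bash
python3 - <<'E' 2>/dev/null
from m import *
s=sensors.get_state(); e=s['ee_pos']; print(s['time_s'],e.round(4),s['gripper_width'])
C=cam('wrist'); np.save('w6.npy',C[0]); np.save('w6T.npy',C[2])
for o in cdelta(C,(.4924,.0857)): print(*o)
u=px(C,(.4924,.0857,.021)); p,w=hole(C,u,.021,6); print('brass dot',u,p,w)
u,v=px(C,(.472,-.2005,.014)).astype(int); print(u,v)
save(cv2.resize(C[0][:, 200:440],None,fx=1.2,fy=1.2),'w6.png')
E
```

```text
6.9167 [0.4922 0.039  0.1046] 0.05979438388336525
38 14 [340.8 241.9] [340.4 241.9] [-0.21 -0.01]
-38 14 [342.4 114.3] [342.2 115.4] [-0.1 -0.6]
-38 -14 [293.  114.3] [293.  115.3] [ 0.02 -0.57]
38 -14 [294.7 242. ] [294.6 241.9] [-0.03  0.04]
brass dot [317.54850964 176.80241715] [316.80392157 175.78063725] [0.49191247 0.08631033]
281 472
```

View pics/w6.png

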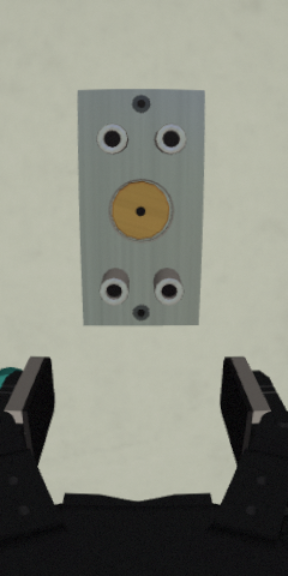

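The brass disc sits flat in the recess with its dot at crop (140,211), concentric with the recess. Next is the red mount.

Request:
send_rows:
  rows:
    - [-0.066,-0.8,0,0,0,0,60]
    - [-0.066,-0.8,0,0,0,0,60]
    - [-0.066,-0.8,0,0,0,0,60]
    - [-0.066,-0.8,0,0,0,0,60]

```text
time_s: 7.3
ee_pos: [0.4813, -0.0833, 0.1029]
tool_rot: [-2.165, -2.275, 0.002]
ft_force: [-1.2, 0.6, 0.1]
gripper_width: 0.0599
grasp_force: 0.0
```

Request:
send_rows:
  rows:
    - [-0.066,-0.8,-0.3,0,0,0,60]
    - [-0.066,-0.8,-0.3,0,0,0,60]
    - [-0.066,-0.8,-0.3,0,0,0,60]
    - [-0.066,-0.8,-0.3,0,0,0,60]
    - [-0.066,-0.8,-0.3,0,0,0,60]

```text
time_s: 7.72
ee_pos: [0.4711, -0.2, 0.057]
tool_rot: [-2.163, -2.274, 0.001]
ft_force: [-0.4, 0.4, 0.3]
gripper_width: 0.0601
grasp_force: 0.0
```

```bash
python3 - <<'E' 2>/dev/null
from m import *
s=sensors.get_state(); e=s['ee_pos']; print(s['time_s'],e.round(4),s['gripper_width'])
C=cam('wrist'); im=C[0]; u=px(C,(.4724,-.2005,.014)); print(u)
# dark red/any non-table pixels round the expected place
L=cv2.cvtColor(im,cv2.COLOR_RGB2HSV); k=np.zeros(im.shape[:2],np.uint8); cv2.circle(k,tuple(u.astype(int)),42,1,-1)
m=((L[:,:,1]>110)&((L[:,:,0]<12)|(L[:,:,0]>168))).astype(np.uint8)&k
h=cv2.convexHull(cv2.findNonZero(cv2.morphologyEx(m,2,np.ones((3,3))))); M=cv2.moments(h); p=np.array([M['m10'],M['m01']])/M['m00']
print(p,M['m00'],cv2.boundingRect(h),ray(C,p,.007))
a=im[int(u[1])-75:int(u[1])+75,220:420]; save(cv2.resize(a,None,fx=3,fy=3),'w7.png')
E
```

```text
7.7167 [ 0.4711 -0.2     0.057 ] 0.06008263626049025
[316.05163668 274.41123781]
[315.81317495 270.16263499] 2315.0 (289, 243, 54, 55) [ 0.47230453 -0.2008666   0.007     ]
```

View pics/w7.png

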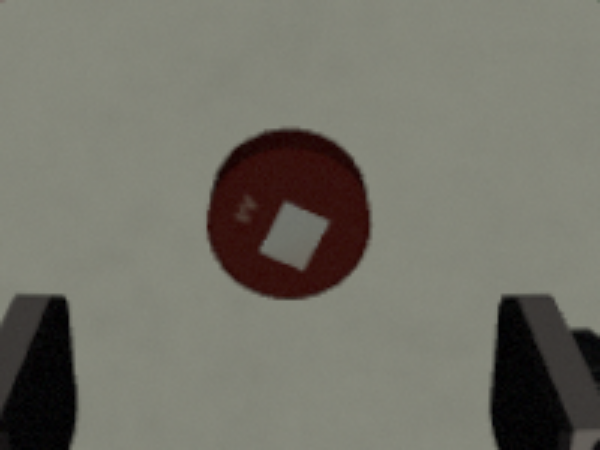

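The red mount is face up (sample square visible), hull centred at wrist pixel (316,270) and well between the fingers. Descending and gripping.

Request:
send_rows:
  rows:
    - [0.008,-0.006,-0.2,0,0,0,60]
    - [0.008,-0.006,-0.34,0,0,0,60]
    - [0.008,-0.006,-0.34,0,0,0,60]
    - [0.008,-0.006,-0.34,0,0,0,28]
    - [0.008,-0.006,-0.34,0,0,0,26]
    - [0.008,-0.006,-0.34,0,0,0,26]
    - [0.008,-0.006,-0.34,0,0,0,26]
    - [0.008,-0.006,-0.34,0,0,0,26]
    - [0.008,-0.006,-0.34,0,0,0,26]
    - [0.008,-0.006,-0.34,0,0,0,26]

```text
time_s: 8.6
ee_pos: [0.474, -0.2003, 0.0094]
tool_rot: [2.161, 2.278, 0.002]
ft_force: [-0.6, 4.5, 6.3]
gripper_width: 0.0267
grasp_force: 31.4
```

Request:
send_rows:
  rows:
    - [0,0,0,0,0,0,26]
    - [0,0,0.03,0,0,0,26]
    - [0,0,0.2,0,0,0,26]
    - [0,0,0.4,0,0,0,26]
    - [0,0,0.5,0,0,0,26]
    - [0,0,0.5,0,0,0,26]

```text
time_s: 9.1
ee_pos: [0.4749, -0.2014, 0.0868]
tool_rot: [2.158, 2.275, 0.003]
ft_force: [-0.5, 0.3, -0.7]
gripper_width: 0.0266
grasp_force: 30.8
```

```bash
python3 - <<'E' 2>/dev/null
from m import *
s=sensors.get_state(); e=s['ee_pos']; print(s['time_s'],e.round(4),s['gripper_width'],s['grasp_force'])
C=cam('wrist'); im=C[0]; L=cv2.cvtColor(im,cv2.COLOR_RGB2HSV); k=np.zeros(im.shape[:2],np.uint8); cv2.circle(k,(314,316),45,1,-1)
m=((L[:,:,1]>110)&((L[:,:,0]<12)|(L[:,:,0]>168))).astype(np.uint8)&k
h=cv2.convexHull(cv2.findNonZero(cv2.morphologyEx(m,2,np.ones((3,3))))); M=cv2.moments(h); p=np.array([M['m10'],M['m01']])/M['m00']
print(p,M['m00'],cv2.boundingRect(h),(ray(C,p,e[2]+.001)-e)*1e3)
E
```

```text
9.1 [ 0.4749 -0.2014  0.0868] 0.026574775029406437 30.76704811770469
[314.13084697 309.68987568] 3727.0 (282, 275, 65, 70) [0.20185793 1.37859585 1.        ]
```

The mount is held at the same spot between the pads as the brass disc was: lower edge at row 345, centre column 314. Carrying it over the cell.

Request:
send_rows:
  rows:
    - [0.02,0.15,0,0,0,0,26]
    - [0.04,0.4,0,0,0,0,26]
    - [0.057,0.65,0,0,0,0,26]
    - [0.057,0.95,0,0,0,0,26]
    - [0.057,0.95,0,0,0,0,26]

```text
time_s: 9.57
ee_pos: [0.4804, -0.053, 0.082]
tool_rot: [-2.157, -2.281, 0.001]
ft_force: [0.0, 0.5, -0.7]
gripper_width: 0.0266
grasp_force: 30.8
```

Request:
send_rows:
  rows:
    - [0.02,0.25,0,0,0,0,26]
    - [0.057,0.5,0,0,0,0,26]
    - [0.057,0.75,0,0,0,0,26]
    - [0.057,0.95,-0.1,0,0,0,26]
    - [0.057,0.95,-0.23,0,0,0,26]
    - [0.057,0.95,-0.23,0,0,0,26]
    - [0.057,0.95,-0.23,0,0,0,26]

```text
time_s: 10.15
ee_pos: [0.4893, 0.0843, 0.0475]
tool_rot: [-2.16, -2.278, 0.003]
ft_force: [0.4, -0.8, 0.7]
gripper_width: 0.0266
grasp_force: 30.8
```

```bash
python3 - <<'E' 2>/dev/null
from m import *
for i in range(3):
    s=sensors.get_state(); e=s['ee_pos']; C=cam('wrist'); print(s['time_s'],e.round(4),s['gripper_width'],s['joints'].round(4))
    H=[o for o in cdelta(C,(.4923,.0856))]
    for o in H: print(*o)
    print('mount centre',ray(C,(314.13,317.4),e[2]+.007))
save(C[0],'w8.png')
E
```

```text
10.15 [0.4893 0.0843 0.0475] 0.026604058743983548 [ 7.6900e-02  5.3780e-01  1.9188e+00 -2.0000e-04  6.8770e-01  2.3900e-02]
38 14 [346.5 359.7] [349.8 359.3] [1.65 0.3 ]
-38 14 [352.6 215.7] [352.4 215.6] [-0.1   0.01]
-38 -14 [288.5 215.5] [288.8 215.4] [0.14 0.05]
38 -14 [292.3 359.7] [292.6 358.6] [0.14 0.78]
mount centre [0.48958956 0.08521887 0.05450868]
10.2 [0.49   0.0839 0.0483] 0.026882252565130098 [ 7.6000e-02  5.3660e-01  1.9182e+00 -2.0000e-04  6.8800e-01  2.3900e-02]
38 14 [345.3 358.2] [348.3 357.3] [1.55 0.58]
-38 14 [350.9 214.3] [350.7 214.3] [-0.09 -0.01]
-38 -14 [287.  214.2] [287.3 214.2] [0.11 0.01]
38 -14 [291.1 358.3] [291.2 357. ] [0.04 0.81]
mount centre [0.49022869 0.0848429  0.05529414]
10.25 [0.4905 0.0838 0.0488] 0.026871693457609855 [ 7.5600e-02  5.3580e-01  1.9178e+00 -1.0000e-04  6.8790e-01  2.4000e-02]
38 14 [344.4 357.4] [347.6 356.3] [1.61 0.74]
-38 14 [349.7 213.6] [349.5 213.6] [-0.07  0.01]
-38 -14 [286.  213.6] [286.3 213.4] [0.13 0.08]
38 -14 [290.3 357.5] [289.8 355.9] [-0.31  1.04]
mount centre [0.49067769 0.08469308 0.05575749]
```

Request:
send_rows:
  rows:
    - [0.008,0.006,-0.05,0,0,0,26]
    - [0.008,0.006,-0.1,0,0,0,26]
    - [0.008,0.006,-0.1,0,0,0,26]
    - [0.008,0.006,-0.1,0,0,0,26]
    - [0.008,0.006,-0.1,0,0,0,26]
    - [0.008,0.006,-0.1,0,0,0,26]
    - [0.008,0.006,-0.1,0,0,0,26]
    - [0.008,0.006,-0.1,0,0,0,26]

```text
time_s: 10.97
ee_pos: [0.4915, 0.0854, 0.0334]
tool_rot: [2.162, 2.279, 0.0]
ft_force: [-0.1, -1.0, -0.9]
gripper_width: 0.0265
grasp_force: 30.8
```

```bash
python3 - <<'E' 2>/dev/null
from m import *
for i in range(2):
    s=sensors.get_state(); e=s['ee_pos']; C=cam('wrist'); print(s['time_s'],e.round(4),s['ft_force'].round(1))
    for o in cdelta(C,(.4923,.0856)): print(*o)
    print('mount centre',ray(C,(314.13,317.4),e[2]+.007))
E
```

```text
10.9667 [0.4915 0.0854 0.0334] [-0.1 -1.  -0.9]
38 14 [344.  378.1] [346.5 376.5] [1.14 1.04]
-38 14 [350.4 226.5] [350.1 226.3] [-0.11  0.08]
-38 -14 [280.6 226.5] [281.1 226.1] [0.22 0.14]
38 -14 [286.3 378.1] [284.6 376.3] [-0.86  1.1 ]
mount centre [0.49173357 0.08636293 0.0404391 ]
11.0167 [0.4915 0.0854 0.0334] [-0.   0.8 -0.1]
38 14 [344.  378.1] [346.5 376.5] [1.12 1.02]
-38 14 [350.4 226.5] [350.2 226.3] [-0.11  0.07]
-38 -14 [280.7 226.5] [281.2 226.2] [0.2  0.13]
38 -14 [286.4 378.1] [284.6 376.3] [-0.87  1.07]
mount centre [0.4917071  0.0863592  0.04043793]
```

The mount is now within 0.3 mm of the brass disc. Lowering gently.

Request:
send_rows:
  rows:
    - [0,0,-0.02,0,0,0,26]
    - [0,0,-0.028,0,0,0,26]
    - [0,0,-0.032,0,0,0,26]
    - [0,0,-0.035,0,0,0,26]
    - [0,0,-0.035,0,0,0,26]
    - [0,0,-0.035,0,0,0,26]

```text
time_s: 11.57
ee_pos: [0.4919, 0.0854, 0.0299]
tool_rot: [2.161, 2.279, 0.001]
ft_force: [-8.8, -1.1, 32.9]
gripper_width: 0.0265
grasp_force: 34.8
```

Contact came at TCP z ≈ 30 mm, so I'll ease the push and then release.

Request:
send_rows:
  rows:
    - [0,0,0.01,0,0,0,26]
    - [0,0,0.01,0,0,0,26]
    - [0,0,0.01,0,0,0,26]

```text
time_s: 11.82
ee_pos: [0.4918, 0.0854, 0.0302]
tool_rot: [2.162, 2.279, 0.001]
ft_force: [-2.3, 0.1, 13.1]
gripper_width: 0.0266
grasp_force: 32.5
```

Request:
send_rows:
  rows:
    - [0,0,0,0,0,0,50]
    - [0,0,0,0,0,0,50]
    - [0,0,0,0,0,0,50]
    - [0,0,0,0,0,0,50]
    - [0,0,0.1,0,0,0,50]
    - [0,0,0.3,0,0,0,60]
    - [0,0,0.5,0,0,0,70]
    - [0,-0.3,0.5,0,0,0,75]
    - [0,-0.3,0.5,0,0,0,75]
    - [0,-0.3,0.5,0,0,0,75]
    - [0,-0.3,0.5,0,0,0,75]
    - [0,-0.3,0.5,0,0,0,75]
    - [0,-0.3,0.5,0,0,0,75]

```text
time_s: 12.9
ee_pos: [0.4911, 0.0411, 0.104]
tool_rot: [-2.161, -2.279, 0.001]
ft_force: [-0.2, 0.1, -0.5]
gripper_width: 0.0751
grasp_force: 0.0
```

```bash
python3 - <<'E' 2>/dev/null
from m import *
s=sensors.get_state(); e=s['ee_pos']; print(s['time_s'],e.round(4),s['gripper_width'])
C=cam('wrist'); np.save('w9.npy',C[0]); np.save('w9T.npy',C[2])
print(cellpose(C,[px(C,(.4923+.038*a*.0515+.014*b*.9987,.0856-.038*a*.9987+.014*b*.0515,.033)) for a,b in((-1,-1),(-1,1),(1,-1),(1,1))]))
im=C[0]; L=cv2.cvtColor(im,cv2.COLOR_RGB2HSV); k=np.zeros(im.shape[:2],np.uint8); u=px(C,(.492,.0863,.028)); cv2.circle(k,tuple(u.astype(int)),38,1,-1)
m=((L[:,:,1]>110)&((L[:,:,0]<12)|(L[:,:,0]>168))).astype(np.uint8)&k
h=cv2.convexHull(cv2.findNonZero(cv2.morphologyEx(m,2,np.ones((3,3))))); M=cv2.moments(h); p=np.array([M['m10'],M['m01']])/M['m00']
print(u,p,M['m00'],cv2.boundingRect(h),ray(C,p,.029))
save(cv2.resize(im[:300, 200:440],None,fx=2,fy=2),'w9.png')
E
```

```text
12.9 [0.4911 0.0411 0.104 ] 0.07506720787333535
(array([0.49232259, 0.08542703]), np.float64(-1.51965615034199), np.float64(0.05070257428951592), np.float64(0.07547420898361502), np.float64(0.0278531840563837))
[319.22512858 181.10508123] [319.41367478 184.1766675 ] 1991.5 (295, 159, 50, 51) [0.49219283 0.08461408 0.029     ]
```

View pics/w9.png

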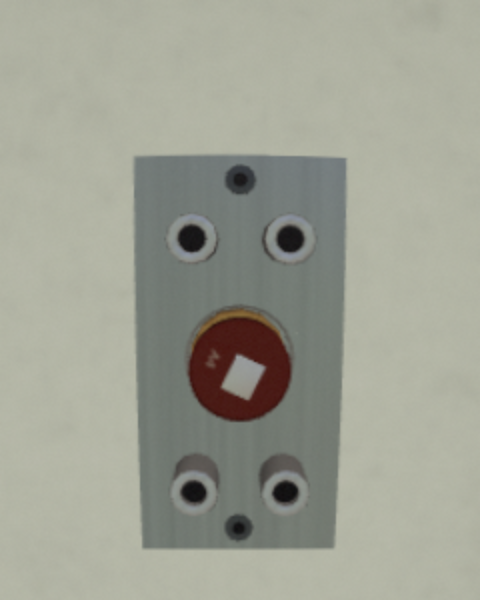

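The mount lies face up on the brass disc, with a small brass sliver visible above it at crop (240,312). I'll quantify the offset.

```bash
python3 - <<'E' 2>/dev/null
from m import *
c=vision.get_calibration('wrist'); C=(np.load('w9.npy'),c,np.load('w9T.npy'),True); im=C[0]
print([tuple(int(t) for t in x) for x in im[148:168,319]])
print([tuple(int(t) for t in x) for x in im[204:214,319]])
for v in (152.5,153.5,154.5): print('brass y',v,ray(C,(319.3,v),.021)[1]-.015)
for v in (158.5,159.5): print('mount bottom/top far edge',ray(C,(319.3,v),.021)[1]-.015,ray(C,(319.3,v),.035)[1]-.015)
for v in (209.5,210.5): print('mount near top edge',ray(C,(319.3,v),.035)[1]+.015)
E
```

```text
[(115, 122, 116), (115, 122, 115), (114, 121, 114), (114, 121, 114), (100, 103, 96), (90, 91, 85), (97, 83, 62), (110, 84, 48), (129, 99, 55), (133, 106, 57), (93, 69, 37), (60, 25, 23), (70, 25, 22), (71, 20, 13), (72, 26, 20), (73, 27, 19), (74, 28, 20), (74, 28, 22), (72, 25, 19), (75, 29, 24)]
[(74, 27, 23), (72, 26, 22), (73, 26, 21), (74, 25, 22), (71, 25, 20), (62, 21, 17), (67, 50, 46), (115, 121, 114), (115, 123, 115), (113, 121, 114)]
brass y 152.5 0.08784342538498623
brass y 153.5 0.08723319938632997
brass y 154.5 0.08662272890765492
mount bottom/top far edge 0.08417822210640598 0.0854015683573064
mount bottom/top far edge 0.08356639402743392 0.08482765694315927
mount near top edge 0.08559181449550497
mount near top edge 0.0849922549260528
```

The mount is offset about 2 mm from the brass disc, within the 4 mm limit, and lies flat. Now the cover.

Request:
send_rows:
  rows:
    - [-0.02,0.83,0.05,0,0,0.185,75]
    - [-0.02,0.83,0.05,0,0,0.185,75]
    - [-0.02,0.83,0.05,0,0,0.185,75]
    - [-0.02,0.83,0.05,0,0,0.185,75]
    - [-0.02,0.83,0.05,0,0,0.185,75]
    - [-0.02,0.83,0.05,0,0,0.185,75]

```text
time_s: 13.45
ee_pos: [0.488, 0.1661, 0.1117]
tool_rot: [-1.41, -2.807, 0.0]
ft_force: [-0.2, -0.8, -0.3]
gripper_width: 0.075
grasp_force: 0.0
```

Request:
send_rows:
  rows:
    - [-0.02,0.83,0,0,0,0.185,75]
    - [-0.02,0.83,0,0,0,0.185,75]
    - [-0.02,0.83,0,0,0,0.185,75]
    - [-0.02,0.83,0,0,0,0.185,75]
    - [-0.02,0.83,0,0,0,0.185,75]
    - [-0.02,0.83,0,0,0,0.185,75]
    - [-0.02,0.83,0,0,0,0.185,75]
    - [-0.02,0.83,0,0,0,0.185,75]
    - [-0.02,0.83,0,0,0,0.185,75]

```text
time_s: 14.2
ee_pos: [0.4856, 0.289, 0.1121]
tool_rot: [-0.561, -3.091, 0.0]
ft_force: [0.4, -0.3, 0.6]
gripper_width: 0.0748
grasp_force: 0.0
```

```bash
cat >> m.py <<'E'
def cover(C,z=.010):
    L=cv2.cvtColor(C[0],cv2.COLOR_RGB2HSV); m=((L[:,:,0]>95)&(L[:,:,0]<125)&(L[:,:,1]>110)).astype(np.uint8)
    cs,hi=cv2.findContours(m,cv2.RETR_CCOMP,cv2.CHAIN_APPROX_NONE); i=max(range(len(cs)),key=lambda k:cv2.contourArea(cs[k]))
    hs=[]
    for k in range(len(cs)):
        if hi[0][k][3]==i and cv2.contourArea(cs[k])>25:
            M=cv2.moments(cs[k]); p=np.array([M['m10'],M['m01']])/M['m00']; hs.append((cv2.contourArea(cs[k]),p.round(1),ray(C,p,z)[:2].round(4)))
    return cv2.contourArea(cs[i]),cv2.boundingRect(cs[i]),sorted(hs,key=lambda t:-t[0])
E
python3 - <<'E'
from m import *
s=sensors.get_state(); e=s['ee_pos']; print(s['time_s'],e.round(4),R.from_rotvec(s['tool_rot']).as_matrix().round(3).tolist())
C=cam('wrist'); np.save('w10.npy',C[0]); np.save('w10T.npy',C[2])
A,b,hs=cover(C,.005); print(A,b); [print(*h) for h in hs]
r=np.array([h[2] for h in hs[1:5]])
if len(r)==4: d=r-r.mean(0); u=np.linalg.svd(d)[2]; print(r.mean(0),'yaw deg',np.degrees(np.arctan2(u[0][1],u[0][0])),d@u.T)
E
```

```text
14.2 [0.4856 0.289  0.1121] [[-0.936, 0.352, -0.0], [0.352, 0.936, -0.0], [0.0, -0.0, -1.0]]
9373.0 (283, 172, 74, 136)
995.0 [319.5 241.3] [0.4896 0.2918]
256.5 [299.3 188.7] [0.4494 0.292 ]
254.5 [340.4 188.7] [0.4593 0.3182]
150.5 [300.2 290.4] [0.5204 0.265 ]
150.0 [338.  290.3] [0.5303 0.2913]
[0.48985  0.291625] yaw deg -20.80492739124901 [[-0.03794566  0.01401678]
 [-0.0379971  -0.01399121]
 [ 0.03801485  0.01403795]
 [ 0.0379279  -0.01406352]]
```

The cover holes fit the given pattern (±38, ±14) with the centre at (0.4898, 0.2917) and yaw −20.8°. Descending to grip it.

Request:
send_rows:
  rows:
    - [0.028,0.018,-0.25,0,0,0,75]
    - [0.028,0.018,-0.5,0,0,0,75]
    - [0.028,0.018,-0.68,0,0,0,70]
    - [0.028,0.018,-0.73,0,0,0,65]
    - [0.028,0.018,-0.74,0,0,0,60]
    - [0.028,0.018,-0.74,0,0,0,60]
    - [0.028,0.018,-0.74,0,0,0,60]

```text
time_s: 14.83
ee_pos: [0.4907, 0.2925, 0.0028]
tool_rot: [0.556, 3.09, 0.002]
ft_force: [0.5, 0.3, -0.1]
gripper_width: 0.0601
grasp_force: 0.0
```

Request:
send_rows:
  rows:
    - [0,0,0,0,0,0,46]
    - [0,0,0,0,0,0,44]
    - [0,0,0,0,0,0,44]
    - [0,0,0,0,0,0,44]
    - [0,0,0,0,0,0,44]
    - [0,0,0,0,0,0,44]

```text
time_s: 15.33
ee_pos: [0.4907, 0.2926, 0.0034]
tool_rot: [0.556, 3.09, 0.003]
ft_force: [-3.1, -1.7, 11.6]
gripper_width: 0.0476
grasp_force: 59.8
```

Request:
send_rows:
  rows:
    - [0,0,0.03,0,0,0,44]
    - [0,0,0.1,0,0,0,44]
    - [0,0,0.1,0,0,0,44]
    - [0,0,0.1,0,0,0,44]

```text
time_s: 15.67
ee_pos: [0.4902, 0.2924, 0.0172]
tool_rot: [0.556, 3.09, 0.002]
ft_force: [0.8, -0.3, -1.5]
gripper_width: 0.0477
grasp_force: 61.8
```

```bash
python3 - <<'E'
from m import *
s=sensors.get_state(); e=s['ee_pos']; print(s['time_s'],e.round(4),s['gripper_width'],s['grasp_force'],s['ft_force'].round(2),s['moment'].round(3))
C=cam('wrist'); np.save('w11.npy',C[0]); np.save('w11T.npy',C[2])
for z in(.005,.01): A,b,hs=cover(C,e[2]+z); print(A,b); [print(*h,(h[2]-e[:2])*1e3) for h in hs[:6]]
save(C[0],'w11.png')
E
```

```text
15.6667 [0.4902 0.2924 0.0172] 0.04768495865739765 61.80833101272583 [ 0.79 -0.25 -1.48] [ 0.008 -0.023  0.031]
24298.0 (249, 196, 131, 209)
2076.0 [314.1 309.9] [0.4873 0.2936] [-2.8599553   1.20546958]
596.0 [349.4 225.7] [0.4578 0.3191] [-32.3599553   26.70546958]
595.0 [279.  225.7] [0.4483 0.2937] [-41.8599553    1.30546958]
152.5 [284.7 379. ] [0.5177 0.2676] [ 27.5400447  -24.79453042]
150.0 [343.  379.1] [0.5273 0.2932] [37.1400447   0.80546958]
24298.0 (249, 196, 131, 209)
2076.0 [314.1 309.9] [0.4848 0.2945] [-5.3599553   2.10546958]
596.0 [349.4 225.7] [0.4563 0.3192] [-33.8599553   26.80546958]
595.0 [279.  225.7] [0.4472 0.2946] [-42.9599553    2.20546958]
152.5 [284.7 379. ] [0.5141 0.2695] [ 23.9400447  -22.89453042]
150.0 [343.  379.1] [0.5233 0.2941] [33.1400447   1.70546958]
```

View pics/w11.png

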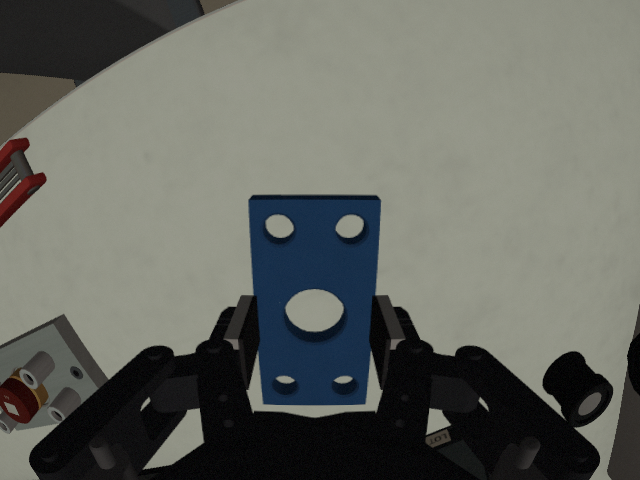

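The cover is held level, its holes at (279,226), (349,226), (285,379) and (343,379), and the hole spacing is consistent. I'll lift and compute the offset to the cell.

Request:
send_rows:
  rows:
    - [0,0,0.2,0,0,0,44]
    - [0,0,0.4,0,0,0,44]
    - [0,0,0.6,0,0,0,44]
    - [0,0,0.6,0,0,0,44]
    - [0,0,0.6,0,0,0,44]
    - [0,0,0.6,0,0,0,44]
    - [0,0,0.6,0,0,0,44]

```text
time_s: 16.3
ee_pos: [0.4888, 0.2917, 0.1046]
tool_rot: [-0.556, -3.09, 0.002]
ft_force: [0.1, 0.2, -0.9]
gripper_width: 0.0472
grasp_force: 62.4
```

```bash
cat > c.py <<'E'
from m import *
s=sensors.get_state(); e=s['ee_pos']; M=R.from_rotvec(s['tool_rot']).as_matrix()
print(s['time_s'],e.round(4),s['gripper_width'],s['grasp_force'],s['ft_force'].round(2))
C=cam('wrist'); A,b,hs=cover(C,e[2]+.0017); r=np.array([h[2] for h in hs[1:5]]); print([h[1].tolist() for h in hs[:5]])
c=r.mean(0); d=r-c; u=np.linalg.svd(d)[2]; yaw=np.arctan2(u[0][1],u[0][0]); print('half spans',np.abs(d@u.T).round(4).tolist())
g=np.array([.4923,.0855]); gy=-1.5197
dy=(gy-yaw+np.pi/2)%np.pi-np.pi/2; k=np.array([[np.cos(dy),-np.sin(dy)],[np.sin(dy),np.cos(dy)]])
off=c-e[:2]; t=g-k@off
print('cover c',c.round(4),'yaw',np.degrees(yaw),'turn',np.degrees(dy),'frac',dy/np.pi,'TCP target',t,'shift frac',(t-e[:2])/.15,'offset in tool mm',M.T[:2,:2]@off*1e3,'tilt',M[:,2].round(4))
E
python3 c.py
```

```text
16.3 [0.4888 0.2917 0.1046] 0.04717930533398356 62.44613975286484 [ 0.09  0.25 -0.9 ]
[[314.0, 309.9], [349.4, 225.7], [279.0, 225.7], [284.9, 379.0], [342.7, 378.8]]
half spans [[0.0379, 0.0139], [0.0378, 0.0139], [0.038, 0.0138], [0.0377, 0.0139]]
cover c [0.4881 0.2922] yaw -20.52934397616051 turn -66.5430521498707 frac -0.36968362305483726 TCP target [0.49219979 0.08463917] shift frac [ 0.02233325 -1.38050828] offset in tool mm [0.854224   0.14619531] tilt [-0.0023 -0.0011 -1.    ]
```

Request:
send_rows:
  rows:
    - [0.003,-0.15,0,0,0,-0.03,44]
    - [0.006,-0.3,0,0,0,-0.065,44]
    - [0.011,-0.45,0,0,0,-0.1,44]
    - [0.011,-0.6,0,0,0,-0.135,44]
    - [0.011,-0.69,0,0,0,-0.165,44]
    - [0.011,-0.69,0,0,0,-0.185,44]

```text
time_s: 16.85
ee_pos: [0.4907, 0.1863, 0.1049]
tool_rot: [-1.428, -2.797, 0.003]
ft_force: [0.3, -0.1, -2.1]
gripper_width: 0.0475
grasp_force: 62.4
```

Request:
send_rows:
  rows:
    - [0.003,-0.15,0,0,0,-0.03,44]
    - [0.006,-0.3,0,0,0,-0.065,44]
    - [0.011,-0.45,0,0,0,-0.1,44]
    - [0.011,-0.6,0,0,0,-0.135,44]
    - [0.011,-0.69,0,0,0,-0.165,44]
    - [0.011,-0.69,0,0,0,-0.185,44]
    - [0.011,-0.69,0,0,0,-0.185,44]
    - [0.011,-0.69,0,0,0,-0.185,44]
    - [0.011,-0.69,0,0,0,-0.185,44]
    - [0.011,-0.69,0,0,0,-0.185,44]
    - [0.011,-0.69,0,0,0,-0.185,44]

```text
time_s: 17.77
ee_pos: [0.4928, 0.0855, 0.1059]
tool_rot: [-2.16, -2.281, 0.0]
ft_force: [0.1, 0.1, -1.8]
gripper_width: 0.0476
grasp_force: 62.4
```

```bash
python3 c.py
```

```text
17.7667 [0.4928 0.0855 0.1059] 0.047627606914390955 62.440820932388306 [ 0.13  0.1  -1.8 ]
[[314.0, 310.1], [278.9, 225.7], [349.4, 225.9], [284.8, 379.1], [343.0, 379.2]]
half spans [[0.0379, 0.0139], [0.0379, 0.0139], [0.0379, 0.0139], [0.0379, 0.0139]]
cover c [0.493  0.0866] yaw -86.95320569290769 turn -0.11919043312351771 frac -0.0006621690729084317 TCP target [0.49212549 0.08440933] shift frac [-0.0046818 -0.0069976] offset in tool mm [1.08006998 0.23120804] tilt [-2.e-04 -0.e+00 -1.e+00]
```

Aligned within about 1 mm. Lowering gently to about 1 cm above the mount.

Request:
send_rows:
  rows:
    - [-0.005,-0.007,-0.1,0,0,0,44]
    - [-0.005,-0.007,-0.2,0,0,0,44]
    - [-0.005,-0.007,-0.28,0,0,0,44]
    - [-0.005,-0.007,-0.33,0,0,0,44]
    - [-0.005,-0.007,-0.35,0,0,0,44]
    - [-0.005,-0.007,-0.37,0,0,0,44]
    - [-0.005,-0.007,-0.37,0,0,0,44]
    - [-0.005,-0.007,-0.37,0,0,0,44]
    - [-0.005,-0.007,-0.37,0,0,0,44]
    - [-0.005,-0.007,-0.37,0,0,0,44]
    - [-0.005,-0.007,-0.37,0,0,0,44]
    - [-0.005,-0.007,-0.37,0,0,0,44]

```text
time_s: 18.82
ee_pos: [0.4923, 0.0841, 0.0508]
tool_rot: [2.162, 2.279, 0.0]
ft_force: [0.4, -0.0, -2.0]
gripper_width: 0.0472
grasp_force: 62.4
```

```bash
python3 c.py; python3 - <<'E'
from m import *
C=cam('wrist'); save(cv2.resize(C[0][170:420,210:420],None,fx=2.4,fy=2.4),'w12.png')
for a,b in((-1,-1),(-1,1),(1,-1),(1,1)): print((px(C,(.4923+.038*a*.0511+.014*b*.9987,.0855-.038*a*.9987+.014*b*.0511,.033))-[210,170])*2.4)
E
```

```text
18.8167 [0.4923 0.0841 0.0508] 0.047175457632668893 62.43565499782562 [ 0.4  -0.   -1.95]
[[314.1, 310.0], [278.8, 226.0], [349.4, 226.1], [284.7, 379.1], [343.0, 379.2]]
half spans [[0.0379, 0.0139], [0.0378, 0.0139], [0.0378, 0.014], [0.0379, 0.014]]
cover c [0.4924 0.0851] yaw -87.07878467403943 turn 0.006388548008214908 frac 3.549193337897171e-05 TCP target [0.49215482 0.08445535] shift frac [-0.00083256  0.00266656] offset in tool mm [1.03553415 0.2000975 ] tilt [ 4.e-04  0.e+00 -1.e+00]
[173.58564754 103.71302588]
[324.62739459 103.82650494]
[184.6248963  445.77314345]
[313.11539608 445.8505416 ]
```

View pics/w12.png

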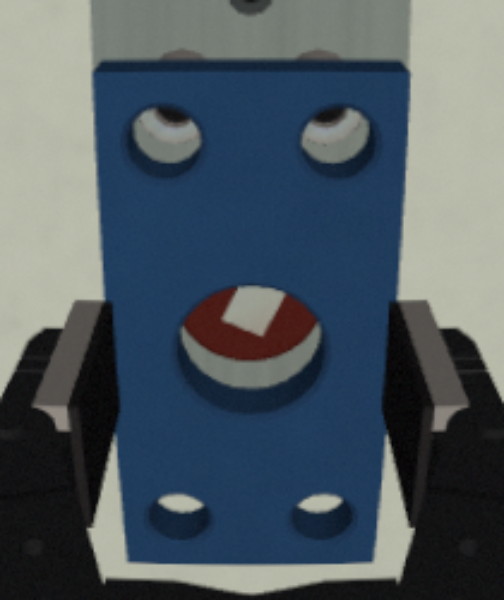

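The tapped holes show through the cover's far holes at crop (172,112) and (331,112), near the predicted (174,104) and (325,104), since only their lower arcs are visible. The cover centre is within 0.5 mm of the cell centre, level, with its underside about 12 mm above the mount. Handing in.

```bash
python3 -c "
from plant import ticket; print(ticket.job_done())"
```

```text
the job is handed in; nothing more can be done
None
```

I handed the job in at about 19 s, and no verdict came back: the brass disc is seated, the red mount lies face up on it (about 2 mm off centre, limit 4 mm), and the blue cover is held level about 12 mm above the mount with its holes lined up to within about 1 mm.

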